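# Put the blue laminate-sample comb away in its finned rack

### The arm

A 7-joint arm with a two-finger parallel gripper is mounted at the origin on the work surface. World frame = base frame: x ahead of the robot, y to its left, z up, the work surface at z = 0. Lengths are in m, angles in rad, forces in N, time in s.
With the tool pointing down it reaches from about 0.4 to 0.875 m from the base axis. Payload 6.5 kg.
Tool frame: the origin (TCP) lies at the very end of the fingers, on their centre line; the grasp point (between the pads) lies 19 mm behind it; z points along the fingers, y is the line along which they close (so a half turn about z gives the same grasp; the last joint's range is limited). The gripper opens to 85 mm and grips with 20 to 120 N. Pads are 22 mm wide; open, the fingers measure 114 mm over their backs; the gripper's body (76 mm by 85 mm) begins 54 mm behind the grasp point. The pads swing forward as they close: fully open they stand 13 mm farther back than shut.
Start: joints at [-1.348, 0.536, -0.004, 1.538, 0.003, 1.067, -0.071], TCP at [0.185, 0.623, 0.231] pointing down, gripper open.
Joint ranges: [-2.7, 2.7], [-0.37, 2.16], [-1.27, 1.26], [0.24, 2.4], [-1.31, 4.45], [0.19, 1.91], [-2.76, 2.76]. Speed limits (rad/s): [2.39, 2.39, 3.14, 3.14, 3.14, 3.14, 3.14].

### API

Orientations are given as a rotation vector (axis times angle).
In Python, from workcell import bot gives the robot as it stands.
- The arm moves only by the shell command python3 -m jog 'ROWS' [FORCE]. ROWS is JSON, a list of rows, each a list of 5 numbers: the shift along the world's x, y, z in mm, then the turn about the world's z in rad, then the opening, from -1 (shut) to 1 (fully open). In form: [[tx, ty, tz, turn, gripper], ...]. A call has 1 to 8 rows; each row is the pose to reach, as a shift and turn from the pose commanded when the call began; what a row does not reach only later rows make up. A row lasts 1/10 s, in which the tool goes at most 50 mm and 8.59 degrees, less where a joint would pass 70% of its speed; a pose out of reach is approached as far as the arm can. A call with a gripper value outside its range is refused whole. The fingers move at their own pace and stop on an object; FORCE is the grip in N (left out, the last holds). Time passes only in rows, so rows that repeat a pose let the fingers close. It gives the time, the measured TCP pose, the force, the opening and the grip force at its end, in the units of the state.
- bot.get_obs(): the state, without advancing time (a new reading comes with each control period).
- bot.get_image(name): name is "scene" or "top" or "wrist"; returns a dict with "frame" (480x640x3 uint8, red, green, blue), "vfov" (degrees; the focal length in pixels is half the picture's height over the tangent of half this angle, whatever the lens; pixels are square), "cx", "cy" (the principal point, pixels), "dist_coeffs" ([k1, k2, p1, p2, k3] as OpenCV has them; the pictures are not rectified), "origin" and "attitude" of the camera in the world; the wrist camera has in their place "mount" (4x4, takes a point from camera to tool coordinates, whose origin is the TCP and whose axes are the flange's). Camera axes: x right, y up, looking along -z (the intrinsics and any distortion apply to the point x, -y, -z); pixel columns grow to the right and rows downward; lengths in m; the calibration is good to about 2 mm. A picture is of the moment at which its call begins: read the wrist's pose just before it. There is no depth.
- bot.hand_in(): hands the job in; it is judged then, once.
Trained networks look in a picture, given as the dict that the camera call returned (one of the last four; its "shot" number tells which), for a name from the list of things; names that differ only in an ending like _2 or _b are one class to them, and where a whole thing is asked for, a point or a joint stands for the part that bears it (a point fixed in the world has none). Each returns a list of dicts, best first, with "conf" (0 to 1); they miss things now and then, are a little off and sometimes report something else, mostly with a low value. They report only what shows in the picture. A call takes as long as a camera call.
- bot.regions_of(picture, name): "pixels" (480x640 bool, what is visible of it) and "at" ([column, row] in pixels, amid what is visible of it).
- bot.pinpoint(picture, name): "at" ([column, row] in pixels: a listed point, or the origin of a listed thing).
The state is a dict: "time_s": time; "q": joint angles; "qd": joint speeds; "joint_efforts": joint torques, N m; "position": TCP position; "tool_rot": TCP orientation; "contact_force": force on the tool from outside, world axes, zero at the start; "moment": the same for the moment, N m; "grip_width": finger opening in m; "gripper_force": force on a finger pad.
Only numpy, scipy, OpenCV 4.12 (cv2) and the standard library are available. Lean on these libraries where they do the work, as an engineer would, in place of code of your own. Each camera call takes 0.05 s, during which the arm holds its last target. There are 200 camera calls.

### The job

Pick up the blue sample comb by its upright grip and lower it gently into the finned metal rack so that its three plates slide into the three gaps between the rack's four fins, one plate in each gap, fully home with the white bridge that joins them lying flat on the fin tops and centred on the rack, then let go. Do not drop it in, and leave the peach comb standing where it is.

Things in the scene. Friction and masses are not known exactly. Their poses are not given: they have to be found in the camera images.
- blue_comb_center (a point): Centre of the loose blue comb (60 x 116 x 98 mm in x, y, z; 0.3 kg), 49 mm over its underside. Three blue plates, 5 mm thick, 60 mm along x, at y = -36, 0, 36 mm, reach 45 mm below a white bridge 8 mm thick. Blue grip bar on the bridge: 16 mm thick in x, 80 long in y, 45 tall, its top 49 mm over this point, its foot 4 mm over. z up. It stands on its plates; half a turn changes nothing.
- rack: Rack fixed to the table: dark base 90 x 130 x 10 mm (x, y, z), four bare aluminium fins 5 mm thick, 70 mm along x, at y = -54, -18, 18, 54 mm, tops 60 mm above the table; gaps 31 mm wide. Origin: centre of its underside, on the table; z up. With the blue comb home, bridge on the fin tops, the comb's centre is 64 mm above this origin; either way round will do.
- peach_comb_center (a point): Centre (half-way up) of the other comb, a loose bystander that does not fit: same white bridge and outer size (60 x 116 x 98 mm), but peach-coloured, with five close-set plates 22 mm apart. Leave it standing where it is.

How it is judged:
On the way:
1. the blue comb is lifted clear of the table (height (world z) of blue_comb_center above 0.095 m), for 0.1 s.
At the end, for the whole second after the job is handed in: Blue comb at rest in the rack, one plate per gap: centre within 16 mm of the rack's across the fins and 20 mm along them, within 11 degrees of the fins (either way round), upright within 5 degrees, bridge within 6 mm of the fin tops. Peach comb upright, within 30 mm of its start (y of blue_comb_center in the frame of rack between -0.016 and 0.016 m and x of blue_comb_center in the frame of rack between -0.02 and 0.02 m and z of blue_comb_center in the frame of rack between 0.058 and 0.07 m and angle between the y axis of blue_comb_center and the y axis of rack, either way round below 0.2 rad and angle between blue_comb_center's own z axis and vertical below 0.1 rad and linear speed of blue_comb below 0.02 m/s and distance of peach_comb_center from where it was at the start of the episode below 0.03 m and angle between peach_comb_center's own z axis and vertical below 0.2 rad); the robot touches nothing.
It fails at once if the blue comb is dropped into the rack (faster than 0.4 m/s with its plates between the fins) (horizontal distance between blue_comb_center and rack below 0.05 m and z of blue_comb_center in the frame of rack below 0.104 m and linear speed of blue_comb above 0.4 m/s).
It fails at once if the peach comb is moved by 30 mm or more (distance of peach_comb_center from where it was at the start of the episode above 0.03 m).
It also fails if it takes over 40 s, if anything falls off the work surface, if the arm or the gripper's body presses on something with over 40 N, if the wrist force passes 120 N, or if a joint passes its speed limit or range.

## Working session

There is one attempt and no reset: what is moved stays moved. The work goes in short steps, Python scripts to look and compute and a shell command to move; the robot and the scene stay as the last step left them, time stands still between calls to the robot, and variables do not carry over. Pictures are saved under pics/ and viewed, at most 10 in all, crops included, and the job is handed in when it is done.

```bash
mkdir -p pics; cat > h.py <<'E'
import numpy as np, cv2
from scipy.spatial.transform import Rotation as R
from workcell import bot
def pose(p,obs=None):
    if 'mount' in p:
        T=np.eye(4);T[:3,:3]=R.from_rotvec(obs['tool_rot']).as_matrix();T[:3,3]=obs['position']
        return T@np.array(p['mount'])
    T=np.eye(4);a=np.array(p['attitude'],float)
    T[:3,:3]=a if a.shape==(3,3) else R.from_rotvec(a).as_matrix()
    T[:3,3]=p['origin'];return T
def K(p):
    f=240/np.tan(np.radians(p['vfov'])/2)
    return np.array([[f,0,p['cx']],[0,f,p['cy']],[0,0,1.]])
def to_plane(p,uv,z,T):
    n=cv2.undistortPoints(np.array(uv,float).reshape(-1,1,2),K(p),np.array(p['dist_coeffs'],float)).reshape(-1,2)
    d=np.c_[n[:,0],-n[:,1],-np.ones(len(n))]@T[:3,:3].T
    return T[:3,3]+d*((z-T[2,3])/d[:,2])[:,None]
def proj(p,X,T):
    c=(np.array(X,float)-T[:3,3])@T[:3,:3]
    return cv2.projectPoints(c*[1,-1,-1],np.zeros(3),np.zeros(3),K(p),np.array(p['dist_coeffs'],float))[0].reshape(-1,2)
def save(p,n): cv2.imwrite('pics/'+n,p['frame'][:,:,::-1])
E
python3 - <<'E'
from h import *
for n in ['top','scene']:
    p=bot.get_image(n);save(p,n+'1.png');T=pose(p)
    print(n,p['attitude'],T[:3,3])
    for k,z in [('blue_comb_center',.049),('rack',0),('peach_comb_center',.049)]:
        r=bot.pinpoint(p,k)
        for d in r[:2]: print(k,d['conf'],np.round(d['at']),to_plane(p,d['at'],z,T).round(4))
o=bot.get_obs();print(o['tool_rot'],o['position'],o['grip_width'],o['time_s'])
E
```

```text
top [ 0.0901611  -0.0965269  -1.57997492] [0.43743515 0.00914527 0.93265051]
blue_comb_center 0.59 [180. 236.] [[0.5406 0.2242 0.049 ]]
rack 0.66 [461. 239.] [[ 0.5368 -0.2213  0.    ]]
peach_comb_center 0.84 [314. 218.] [[0.5659 0.0166 0.049 ]]
scene [0.56423422 0.16330276 0.57883724] [ 0.76986061 -0.38318997  0.77880179]
blue_comb_center 0.87 [388. 178.] [[0.5435 0.226  0.049 ]]
rack 0.96 [250. 355.] [[ 0.528  -0.2214  0.    ]]
peach_comb_center 0.83 [340. 254.] [[0.5625 0.0139 0.049 ]]
[-4.52044863e-01 -3.10887800e+00  4.41405711e-04] [0.18508865 0.62298769 0.23115274] 0.08533158841598568 0.4
```

View pics/top1.png

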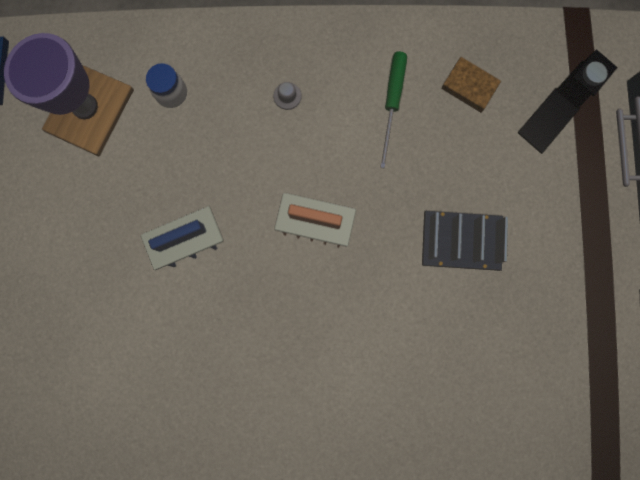

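View pics/scene1.png

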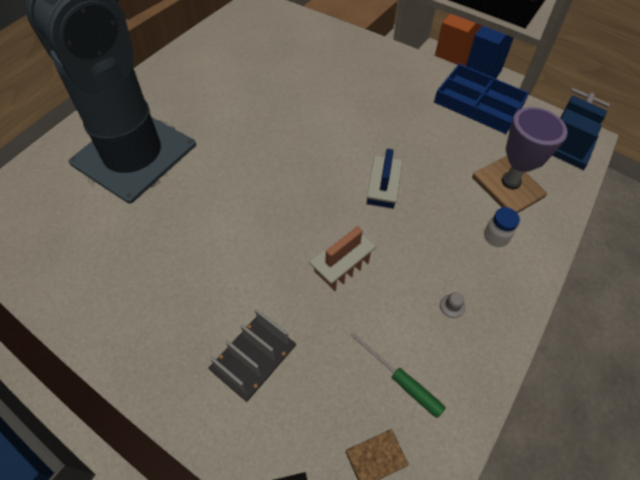

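The top view shows the blue comb at about (181,236) and tilted, the peach comb at (315,218) and the rack at (463,240). The scene view agrees. I'll get the yaws from the bridge and base corners.

```bash
python3 - <<'E'
from h import *
p=bot.get_image('top');T=pose(p)
g=p['frame'].astype(int)
def show(n,uv,z):
    X=to_plane(p,uv,z,T)[:,:2]; e=(X[1]-X[0]+X[2]-X[3])/2; s=(X[3]-X[0]+X[2]-X[1])/2
    print(n,X.mean(0).round(4),'len',np.hypot(*e).round(4),np.hypot(*s).round(4),'yaw of y axis rel world y',np.arctan2(e[0],-e[1]).round(3)*-1)
show('blue',[(141,240),(210,208),(223,240),(152,268)],.053)
show('peach',[(282,194),(356,208),(350,245),(276,232)],.053)
show('rack',[(425,211),(506,213),(502,270),(423,267)],.01)
m=bot.regions_of(p,'blue_comb_center')[0]['pixels']
w=(m&(g.min(2)>95)).astype(np.uint8); b=(m&(g[:,:,2]-g[:,:,0]>25)).astype(np.uint8)
for nm,q,z in [('bridge',w,.053),('grip',b,.09)]:
    c=max(cv2.findContours(q,0,2)[0],key=cv2.contourArea); r=cv2.minAreaRect(c);bx=cv2.boxPoints(r)
    X=to_plane(p,bx,z,T)[:,:2];print(nm,X.mean(0).round(4),[np.round((np.hypot(*d),np.arctan2(d[1],d[0])),3) for d in (X[1]-X[0],X[2]-X[1])])
o=bot.get_obs();print(R.from_rotvec(o['tool_rot']).as_matrix().round(3),bot.get_image('wrist')['mount'])
E
```

```text
blue [0.5354 0.2204] len 0.1171 0.0504 yaw of y axis rel world y -0.396
peach [0.5629 0.0136] len 0.1153 0.0587 yaw of y axis rel world y 0.193
rack [ 0.5333 -0.2248] len 0.131 0.092 yaw of y axis rel world y 0.043
bridge [0.5383 0.2205] [array([ 0.117, -1.18 ]), array([ 0.059, -2.736])]
grip [0.5386 0.2224] [array([ 0.078, -1.181]), array([ 0.013, -2.732])]
[[-0.959  0.285  0.   ]
 [ 0.285  0.959 -0.   ]
 [-0.    -0.    -1.   ]] [[ 4.38103297e-04  9.46658152e-01  3.22239276e-01  8.42388078e-02]
 [ 9.99999461e-01 -7.18041123e-04  7.49866448e-04  8.74387761e-04]
 [ 9.41248238e-04  3.22238774e-01 -9.46657956e-01 -1.41772027e-01]
 [ 0.00000000e+00  0.00000000e+00  0.00000000e+00  1.00000000e+00]]
```

```bash
python3 -m jog '[[32,-37,0,-0.1,1],[64,-73,0,-0.2,1],[96,-110,0,-0.3,1],[128,-146,0,-0.4,1],[160,-183,0,-0.5,1],[192,-219,0,-0.6,1],[224,-256,0,-0.7,1],[256,-292,0,-0.8,1]]' && python3 -m jog '[[32,-37,0,-0.05,1],[64,-73,0,-0.09,1],[97,-110,0,-0.09,1],[97,-110,0,-0.09,1],[97,-110,0,-0.09,1]]'; python3 - <<'E'
from h import *
o=bot.get_obs();p=bot.get_image('wrist');T=pose(p,o);save(p,'w1.png')
M=R.from_rotvec(o['tool_rot']).as_matrix();print(o['position'],np.arctan2(M[1,1],M[0,1]),o['q'])
r=bot.pinpoint(p,'blue_comb_center')
for d in r[:2]:print(d['conf'],d['at'],to_plane(p,d['at'],.049,T))
g=p['frame'].astype(int)
m=bot.regions_of(p,'blue_comb_center')[0]['pixels']
w=(m&(g.min(2)>95)).astype(np.uint8); b=(m&(g[:,:,2]-g[:,:,0]>25)).astype(np.uint8)
for nm,q,z in [('bridge',w,.053),('grip',b,.098)]:
    c=max(cv2.findContours(q,0,2)[0],key=cv2.contourArea); bx=cv2.boxPoints(cv2.minAreaRect(c))
    X=to_plane(p,bx,z,T)[:,:2];print(nm,bx.round(),X.mean(0).round(4),[np.round((np.hypot(*d),np.arctan2(d[1],d[0])),3) for d in (X[1]-X[0],X[2]-X[1])])
E
```

```text
time_s: 1.35
position: [0.4423, 0.3295, 0.2316]
tool_rot: [1.632, 2.684, 0.001]
contact_force: [0.8, 0.4, -0.1]
grip_width: 0.0854
gripper_force: 0.0
time_s: 1.85
position: [0.5388, 0.2198, 0.2313]
tool_rot: [1.75, 2.609, -0.0]
contact_force: [-0.0, -0.2, -0.3]
grip_width: 0.0851
gripper_force: 0.0
[0.53882079 0.21977637 0.23131843] 0.3889730475761128 [-0.71045099  0.43144507  0.32611251  1.74040276 -0.16007743  0.99570804
  0.06414479]
0.96 [310.8, 211.3] [[0.53586241 0.22211885 0.049     ]]
bridge [[280. 148.]
 [346. 148.]
 [346. 267.]
 [280. 267.]] [0.5372 0.2243] [array([0.059, 0.389]), array([ 0.115, -1.151])]
grip [[306. 177.]
 [321. 177.]
 [321. 265.]
 [306. 265.]] [0.5371 0.2254] [array([0.012, 0.389]), array([ 0.075, -1.173])]
```

View pics/w1.png

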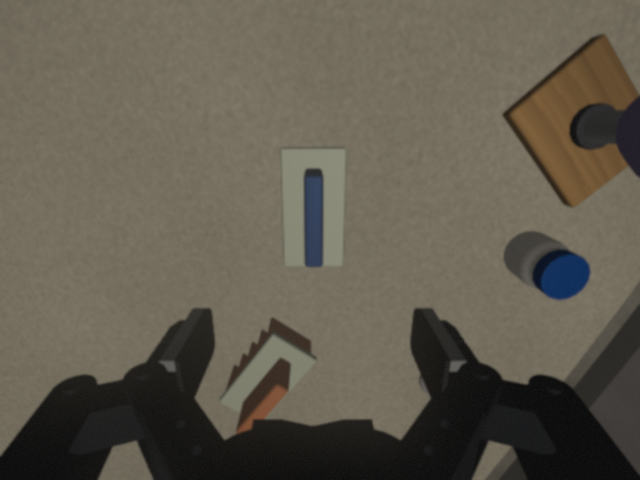

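The wrist view shows the grip at (313,221) upright in the picture, so the tool is aligned; the comb centre is at about (0.537,0.223). I'll descend and grip.

```bash
python3 -m jog '[[-2,3,-40,0,1],[-2,3,-80,0,1],[-2,3,-115,0,1],[-2,3,-140,0,1],[-2,3,-158,0,1],[-2,3,-168,0,1],[-2,3,-168,0,1]]' && python3 -m jog '[[0,0,0,0,-1],[0,0,0,0,-1],[0,0,0,0,-1],[0,0,0,0,-1],[0,0,0,0,-1],[0,0,0,0,-1],[0,0,0,0,-1],[0,0,0,0,-1]]' 60
```

```text
time_s: 2.7
position: [0.5347, 0.2249, 0.0623]
tool_rot: [-1.743, -2.612, 0.003]
contact_force: [0.2, -0.1, -0.1]
grip_width: 0.0856
gripper_force: 0.0
time_s: 3.5
position: [0.5365, 0.2242, 0.0636]
tool_rot: [1.746, 2.611, 0.001]
contact_force: [0.4, -0.4, 3.3]
grip_width: 0.015
gripper_force: 61.2
```

```bash
python3 -m jog '[[0,0,15,0,-1],[0,0,50,0,-1],[0,0,90,0,-1],[0,0,130,0,-1],[0,0,165,0,-1],[0,0,175,0,-1],[0,0,175,0,-1]]' && python3 -m jog '[[0,-30,0,-0.05,-1],[0,-75,0,-0.1,-1],[0,-120,0,-0.15,-1],[0,-165,0,-0.2,-1],[0,-210,0,-0.25,-1],[0,-255,0,-0.3,-1],[0,-300,0,-0.35,-1],[0,-345,0,-0.4,-1]]' && python3 -m jog '[[0,-40,0,-0.03,-1],[-2,-80,0,-0.03,-1],[-4,-101,0,-0.03,-1],[-4,-101,0,-0.03,-1],[-4,-101,0,-0.03,-1]]'; python3 - <<'E'
from h import *
o=bot.get_obs();M=R.from_rotvec(o['tool_rot']).as_matrix();print(o['position'],np.arctan2(M[1,1],M[0,1]))
for n in ['wrist','scene']:
  p=bot.get_image(n);T=pose(p,o);save(p,n+'2.png')
  for k,z in [('rack',0),('blue_comb_center',o['position'][2]-.014)]:
    for d in bot.pinpoint(p,k)[:1]:print(n,k,d['conf'],d['at'],to_plane(p,d['at'],z,T))
E
```

```text
time_s: 4.2
position: [0.5364, 0.2242, 0.2396]
tool_rot: [1.746, 2.611, 0.003]
contact_force: [-0.4, -0.0, -4.4]
grip_width: 0.0154
gripper_force: 60.2
time_s: 5.0
position: [0.5338, -0.1229, 0.236]
tool_rot: [-2.231, -2.207, 0.005]
contact_force: [0.3, 1.0, -3.5]
grip_width: 0.0154
gripper_force: 60.2
time_s: 5.5
position: [0.5304, -0.2219, 0.2362]
tool_rot: [-2.263, -2.174, 0.003]
contact_force: [-0.1, 0.4, -2.9]
grip_width: 0.0157
gripper_force: 60.2
[ 0.5303889  -0.22188755  0.23622835] -0.03990854866129734
scene rack 0.56 [255.3, 353.1] [[ 0.53404744 -0.21277308  0.        ]]
scene blue_comb_center 0.68 [233.8, 302.0] [[ 0.53468246 -0.22201146  0.22222835]]
```

View pics/wrist2.png

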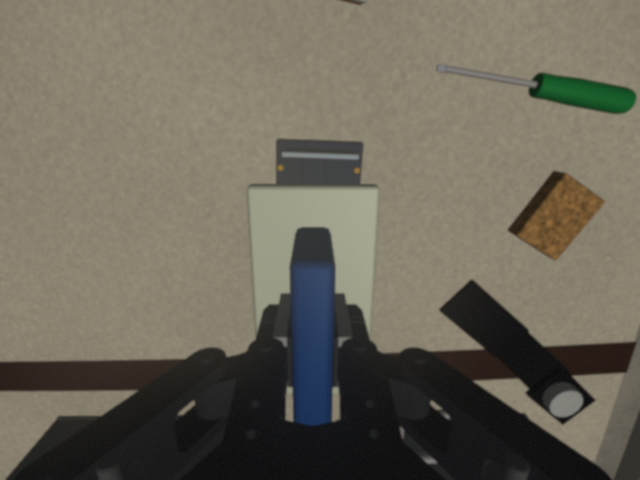

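View pics/scene2.png

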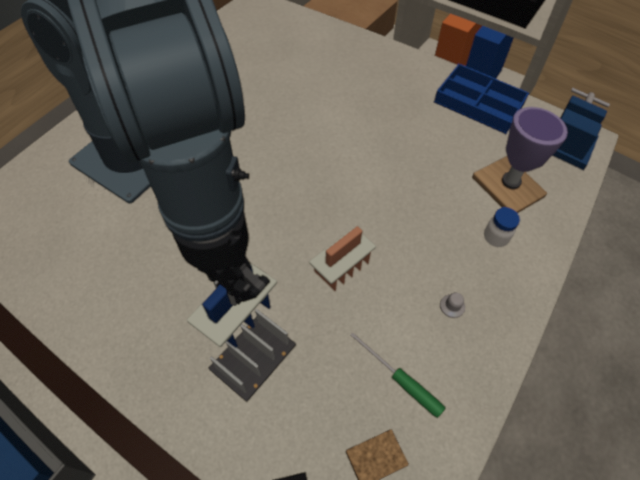

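```bash
python3 - <<'E'
from h import *
o=bot.get_obs();p=bot.get_image('wrist');T=pose(p,o)
def seg(n,uv,z,back):
    X=to_plane(p,uv,z,T)[:,:2];d=X[1]-X[0];d=d if d[0]>0 else -d
    L=np.hypot(*d);u=d/L;c=X.mean(0)+back*np.array([u[1],-u[0]])
    print(n,'len',L.round(4),'yaw',np.arctan2(u[1],u[0]).round(3),'centre',c.round(4))
seg('base',[(277,139.5),(363,142)],.01,.065)
seg('fin',[(282,155),(358,157)],.06,.054)
seg('bridge',[(248,186),(378,186)],o['position'][2]-.0106,.058)
p=bot.get_image('scene');T=pose(p)
for c,y in [((.533,-.222),-.04),((.533,-.217),-.04)]:
    r=np.array([[np.cos(y),-np.sin(y)],[np.sin(y),np.cos(y)]])
    X=[np.r_[np.array(c)+r@[sx*.035,f],.06] for f in (-.054,-.018,.018,.054) for sx in (-1,1)]
    print(proj(p,X,T).round().tolist())
f=cv2.resize(p['frame'][290:410,170:330],None,fx=5,fy=5,interpolation=2);cv2.imwrite('pics/crop.png',f[:,:,::-1])
E
```

```text
base len 0.0884 yaw -0.064 centre [ 0.5375 -0.2199]
fin len 0.0684 yaw -0.061 centre [ 0.5369 -0.2197]
bridge len 0.0573 yaw -0.036 centre [ 0.5316 -0.2214]
[[209.0, 358.0], [242.0, 384.0], [224.0, 341.0], [257.0, 366.0], [238.0, 324.0], [271.0, 349.0], [252.0, 309.0], [285.0, 332.0]]
[[211.0, 355.0], [244.0, 381.0], [226.0, 338.0], [259.0, 363.0], [240.0, 322.0], [273.0, 346.0], [254.0, 306.0], [287.0, 330.0]]
```

View pics/crop.png

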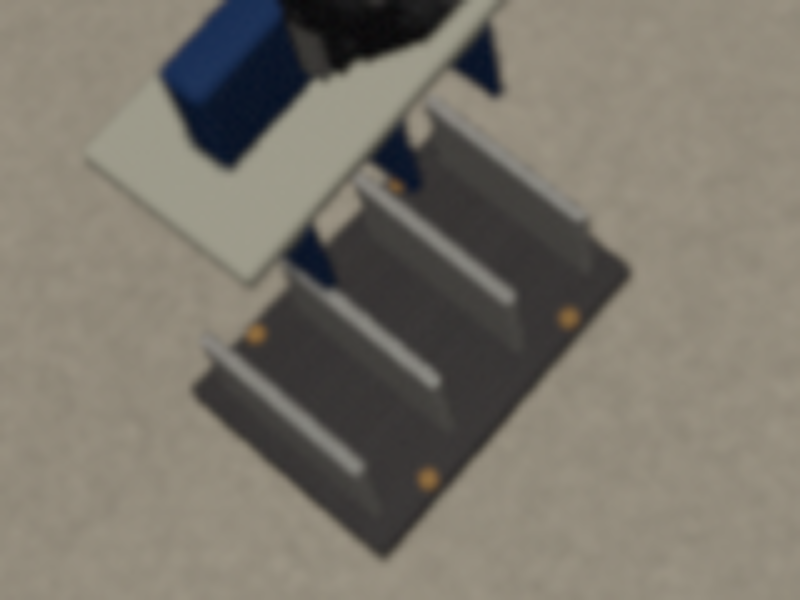

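The scene crop shows all three plates standing over the gaps. The rack is at about (0.535,-0.2205) with yaw about -0.055, so I'll shift by +4 mm in x and +1 mm in y and turn -0.02.

```bash
python3 -m jog '[[4,1,-20,-0.02,-1],[4,1,-50,-0.02,-1],[4,1,-80,-0.02,-1],[4,1,-95,-0.02,-1],[4,1,-105,-0.02,-1],[4,1,-113,-0.02,-1],[4,1,-120,-0.02,-1],[4,1,-120,-0.02,-1]]' && python3 -c "
from h import *
p=bot.get_image('scene');f=cv2.resize(p['frame'][280:410,150:330],None,fx=4,fy=4,interpolation=2);cv2.imwrite('pics/crop2.png',f[:,:,::-1])"
```

```text
time_s: 6.7
position: [0.5361, -0.2209, 0.1181]
tool_rot: [-2.285, -2.156, 0.0]
contact_force: [0.3, -0.6, -3.5]
grip_width: 0.0152
gripper_force: 60.1
```

View pics/crop2.png

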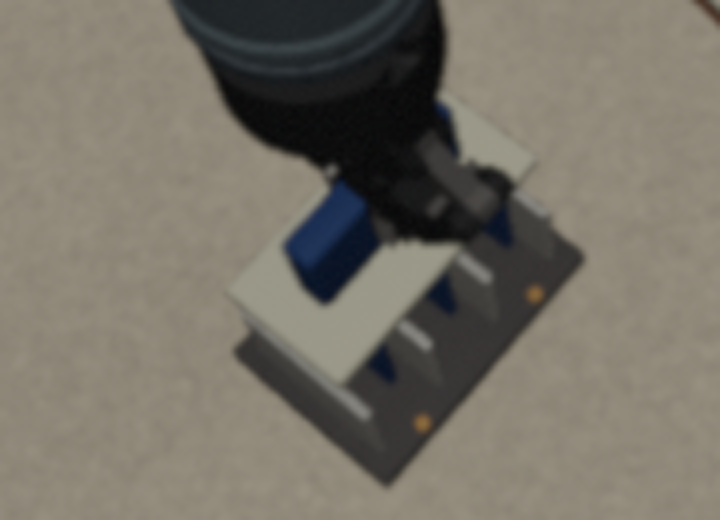

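One plate is entering each gap, well aligned, and there is no contact force. I'll lower the rest slowly.

```bash
python3 -m jog '[[0,0,-7,0,-1],[0,0,-14,0,-1],[0,0,-21,0,-1],[0,0,-27,0,-1],[0,0,-32,0,-1],[0,0,-36,0,-1],[0,0,-37,0,-1],[0,0,-37,0,-1]]' && python3 -m jog '[[0,0,-1,0,-1],[0,0,-2,0,-1],[0,0,-3,0,-1],[0,0,-3,0,-1],[0,0,-3,0,-1]]'
```

```text
time_s: 7.55
position: [0.5361, -0.2209, 0.0812]
tool_rot: [-2.285, -2.156, 0.0]
contact_force: [0.1, -0.5, -3.0]
grip_width: 0.0155
gripper_force: 60.3
time_s: 8.05
position: [0.5363, -0.221, 0.0786]
tool_rot: [2.285, 2.156, 0.0]
contact_force: [-1.1, 0.9, 1.7]
grip_width: 0.0155
gripper_force: 60.8
```

```bash
python3 -m jog '[[0,0,-0.5,0,-1],[0,0,-0.5,0,-0.6],[0,0,-0.5,0,0],[0,0,-0.5,0,1],[0,0,-0.5,0,1],[0,0,-0.5,0,1],[0,0,-0.5,0,1],[0,0,-0.5,0,1]]' && python3 -m jog '[[0,0,15,0,1],[0,0,45,0,1],[0,0,85,0,1],[0,0,125,0,1],[0,0,150,0,1],[0,0,150,0,1]]'; python3 - <<'E'
from h import *
o=bot.get_obs();p=bot.get_image('wrist');T=pose(p,o);save(p,'w3.png')
d=bot.pinpoint(p,'blue_comb_center')[0];print(d['conf'],d['at'],to_plane(p,d['at'],.064,T))
p=bot.get_image('scene');f=cv2.resize(p['frame'][220:410,150:400],None,fx=3,fy=3,interpolation=2);cv2.imwrite('pics/crop3.png',f[:,:,::-1])
E
```

```text
time_s: 8.85
position: [0.5361, -0.2209, 0.0778]
tool_rot: [2.285, 2.156, -0.0]
contact_force: [0.0, 0.2, -0.4]
grip_width: 0.0853
gripper_force: 0.0
time_s: 9.45
position: [0.5383, -0.2223, 0.2328]
tool_rot: [2.28, 2.151, 0.007]
contact_force: [-0.2, -0.4, -0.9]
grip_width: 0.0852
gripper_force: 0.0
0.83 [312.2, 214.8] [[ 0.53881614 -0.21957972  0.064     ]]
```

View pics/w3.png

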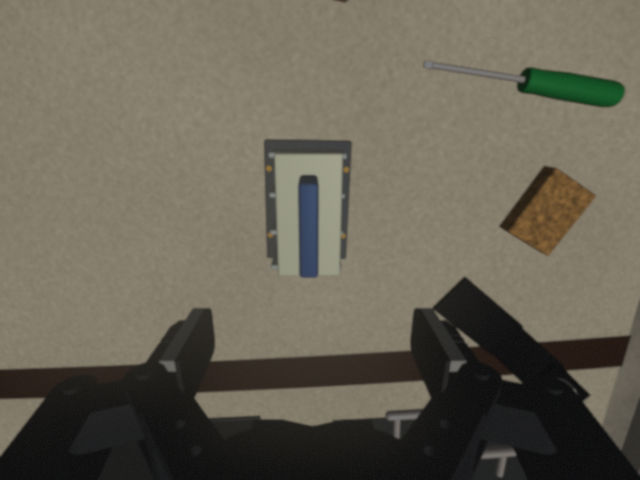

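View pics/crop3.png

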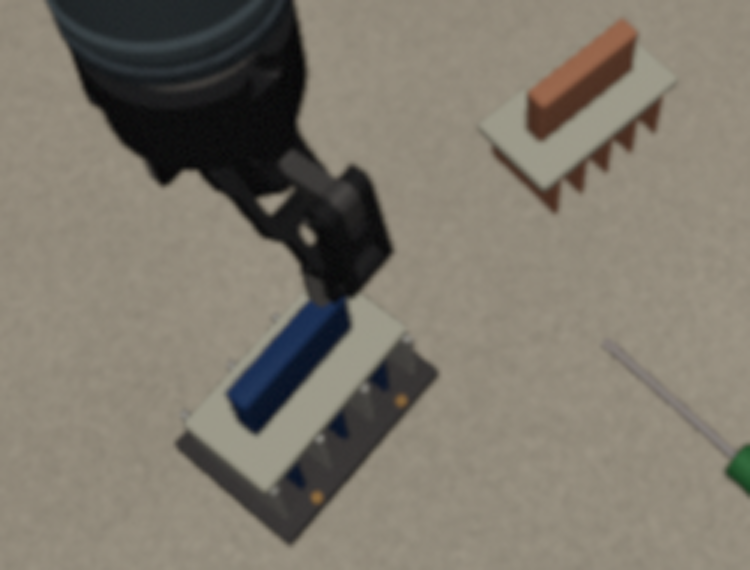

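The wrist view shows the bridge at (309,215), centred on the rack with fin ends showing evenly on both sides. The scene crop shows it lying flat with one plate per gap, and the peach comb still standing.

```bash
python3 -c "
from workcell import bot
print(bot.hand_in())"
```

```text
the job is handed in; nothing more can be done
None
```

The blue comb is in the rack with one plate in each gap and its bridge flat and centred on the fin tops; I let go, the peach comb still stands where it was, and the job is handed in (no verdict was returned).

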